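# Release a circuit board from its test fixture

## Task

The tested circuit board is held down in its test fixture by a toggle clamp. Throw the clamp's handle back over centre so that the clamp stays open, then lift the board out and set it down gently, lying flat and right way up, in the plain grey tray.

Things in the scene. Friction and masses are not known exactly. Their poses are not given: they have to be found in the camera images.
- clamp (a joint): Hinge of the toggle clamp on the board. 0 = closed: handle upright, arm (14 mm wide, 60 mm long, top 55 mm above the table) level over the board; 1.6 = open: handle level, pointing away from the board, arm upright. Over centre by its own weight: let go below 0.5 it falls shut, above 0.8 it falls open and stays; 2 N on the grip moves it. The same clamp on an empty fixture at the far edge is a bystander.
- clamp_handle (a point): Middle of the black round grip (18 mm thick, 58 mm long) of the clamp's handle. Closed, it stands upright: this point is 120 mm above the table, 70 mm above the pivot, 30 mm below the grip's end. Axes turn with the handle; closed, x is level and points away from the board (the way to throw it), y along the hinge, z up. Free space of 100 mm behind the handle.
- heatsink (a point): Centre, half-way up, of the finned heat sink to grip the board by: 44 (x) x 30 (y) x 32 mm high. Board: brown, 110 (x) x 76 (y) x 4 mm, 0.13 to 0.25 kg; this point is 20 mm above its underside and 12 mm from its centre towards -x. In the fixture x points to the clamp (handle 107 mm away); lifts straight out of low blocks, 2 mm play. Nothing stands beside the heat sink's long sides.
- tray_in (a point): Centre of the inner floor of the empty, undivided grey plastic tray, fixed to the table: outside 230 (x) x 180 (y) mm, walls 5 mm thick and 18 mm high, inner floor 5 mm above the table, z up. The pale box with compartments is a bystander.
Mind the look-alikes: they are no part of the job. Leave any blue or orange look-alike of the part that bears heatsink alone.

How it is judged:
By the outcome, as a careful person would: the job done as asked, in the order asked, and still so for the second after the job is handed in, with the robot touching nothing.
It also fails if it takes over 54 s, if anything falls off the work surface, if the arm or the gripper's body presses on something with over 40 N, if the wrist force passes 120 N, or if a joint passes its speed limit or range.

## Robot

A 6-joint arm with a two-finger parallel gripper is mounted at the origin on the work surface. World frame = base frame: x ahead of the robot, y to its left, z up, the work surface at z = 0. Lengths are in m, angles in degrees, forces in N, time in s.
With the tool pointing down it reaches from about 0.4 to 0.825 m from the base axis. Payload 7 kg.
Tool frame: the origin (TCP) lies at the very end of the fingers, on their centre line; the grasp point (between the pads) lies behind it (r.grasp_offset is the z of the grasp point in the tool frame, in m); z points along the fingers, y is the direction in which the jaws open and shut (so a half turn about z gives the same grasp; the last joint's range is limited). The gripper opens to 88 mm and grips with 3 to 60 N. Pads are 19 mm wide; open, the fingers measure 130 mm over their backs; the gripper's body (78 mm by 193 mm) begins 47 mm behind the grasp point.
Start: joints at [88.184, 20.546, 0.682, 0, -70.136, -16.507], TCP at [0.212, 0.641, 0.187] pointing down, gripper open.
Joint ranges: [-176.03, 176.03], [-82.01, 121.73], [-58.28, 71.71], [-173.87, 95.51], [-174.79, -0.11], [-173.66, 173.66]. Speed limits (degrees/s): [136.94, 136.94, 172.46, 180, 180, 180].

## Interface

Orientations are given as [roll, pitch, yaw] about the fixed x, y, z axes, in that order (R = Rz(yaw) Ry(pitch) Rx(roll)).
In Python, from plant import r gives the robot as it stands. The module is installed in compiled form; this text tells all that it offers.
- The arm moves only by the tool servo_tool, never from a script. Its argument "targets" is a list of rows, each an object of numbers: "dx", "dy", "dz": the shift along the world's x, y, z in cm; "spin": the turn about the world's z in rad; "grip": the opening in per cent of the stroke, from 0 (shut) to 100 (fully open). A call has exactly 10 rows; each row is the pose to reach, as a shift and turn from the pose commanded when the call began; what a row does not reach only later rows make up. A row lasts 1/12 s, in which the tool goes at most 41.7 mm and 7.16 degrees, less where a joint would pass 70% of its speed; a pose out of reach is approached as far as the arm can. A call with a gripper value outside its range is refused whole. The fingers move at their own pace and stop on an object; "squeeze" is the grip in N (left out, the last holds). Time passes only in rows, so rows that repeat a pose let the fingers close, or fill a call up. It gives the time, the measured TCP pose, the force and the opening at its end, in the units of the state.
- r.get_state(): the state, without advancing time (a new reading comes with each control period).
- r.capture(name): name is "side" or "top"; returns the picture (420x560x3 uint8, blue, green, red); there is no depth.
- r.get_calibration(name): a dict with "K" (3x3 intrinsics, pixels), "k1" (the pictures are not rectified: a ray, as slopes to the right and down, at radius r is drawn at 1 + k1 r^2 times it, then the intrinsics apply), "extrinsics" (4x4, takes a point from camera to world coordinates). Camera axes: x right, y down, z forward; pixel columns grow to the right and rows downward; lengths in m; the calibration is good to about 2 mm. A picture is of the moment at which its call begins. get_calibration takes no time and is no camera call.
- r.close_job(): hands the job in, once; it reports no verdict.
Trained networks look in the newest picture that a camera, given by its name, has taken for a name from the list of things; names that differ only in an ending like _2 or _b are one class to them, and where a whole thing is asked for, a point or a joint stands for the part that bears it (a point fixed in the world has none). Each returns a list of dicts, best first, with "p" (0 to 1); they miss things now and then, are a little off and sometimes report something else, mostly with a low value. They report only what shows in the picture. A call takes as long as a camera call. They do not tell look-alikes from the thing itself.
- r.cut_out(name, camera): "mask" (420x560 bool, what is visible of it) and "extent" ([left, top, right, bottom] in pixels, round what is visible of it).
The state is a dict: "time_s": time; "joints": joint angles; "qd": joint speeds; "joint_torque": joint torques, N m; "tcp_pos": TCP position; "eef_rot": TCP orientation; "contact_force": force on the tool from outside, world axes, zero at the start; "moment": the same for the moment, N m; "gripper_width": finger opening in m.
Only numpy, scipy, OpenCV 4.12 (cv2) and the standard library are available. Lean on these libraries where they do the work, as an engineer would, in place of code of your own. Each camera call takes 0.05 s, during which the arm holds its last target. There are 200 camera calls.

## Working session

There is one attempt and no reset: what is moved stays moved. The work goes in short steps, Python scripts to look and compute and a tool call to move; the robot and the scene stay as the last step left them, time stands still between calls to the robot, and variables do not carry over. Pictures are saved under pics/ and viewed, about 8 in all and at most 12, crops included, and the job is handed in when it is done.

Besides the shell and the picture viewer there is one more tool, called after ">>>" by a JSON object that holds its "fn" and its "kwargs", one argument or row to a line. servo_tool: Moves the arm, as the interface text tells. Its arguments: {"type":"object","properties":{"targets":{"type":"array"},"squeeze":{"type":"number"}},"required":["targets"]}

```bash
mkdir -p pics; cat > h.py <<'E'
import numpy as np, cv2
from plant import r
def ray(cam,uv):
    c=r.get_calibration(cam);K=np.array(c["K"]);T=np.array(c["extrinsics"])
    d=cv2.undistortPoints(np.array([[uv]],float),K,np.array([c["k1"],0,0,0,0.]))[0,0]
    return T[:3,3],T[:3,:3]@np.array([d[0],d[1],1])
def atz(cam,uv,z):
    o,d=ray(cam,uv);return o+d*(z-o[2])/d[2]
def proj(cam,P):
    c=r.get_calibration(cam);K=np.array(c["K"]);T=np.array(c["extrinsics"])
    p=T[:3,:3].T@(np.array(P,float)-T[:3,3]);x=p[:2]/p[2];x=x*(1+c["k1"]*(x@x));return K[:2,:2]@x+K[:2,2]
def snap(cam,name,crop=None,f=1):
    im=r.capture(cam)
    if crop: a,b,c,d=crop;im=im[b:d,a:c]
    if f!=1: im=cv2.resize(im,None,fx=f,fy=f,interpolation=cv2.INTER_CUBIC)
    cv2.imwrite("pics/"+name+".png",im)
E
python3 - <<'E'
from h import *
for c in("top","side"):
    snap(c,c+"0")
    T=np.array(r.get_calibration(c)["extrinsics"]);print(c,T.round(3).tolist(),r.get_calibration(c)["K"],r.get_calibration(c)["k1"])
    for n in("clamp","clamp_handle","heatsink"):
        for d in r.cut_out(n,c):
            m=d["mask"];ys,xs=np.nonzero(m);print(c,n,round(d["p"],2),d["extent"],xs.mean().round(1),ys.mean().round(1),m.sum())
s=r.get_state();print({k:np.round(v,3).tolist() for k,v in s.items()},r.grasp_offset)
E
```

```text
top [[-0.006, -0.996, 0.084, 0.393], [-1.0, 0.003, -0.028, -0.041], [0.028, -0.084, -0.996, 0.93], [0.0, 0.0, 0.0, 1.0]] [[399.06251683   0.         281.58552705]
 [  0.         399.06251683 211.56761736]
 [  0.           0.           1.        ]] -0.07010896027309912
top clamp 0.63 [336.4, 158.7, 357.8, 197.9] 342.4 174.5 365
top clamp_handle 0.53 [330.1, 156.9, 353.7, 194.3] 342.6 174.6 312
top heatsink 0.91 [335.4, 274.0, 371.9, 322.8] 350.2 295.4 1524
top heatsink 0.86 [379.6, 117.6, 429.3, 164.0] 406.2 138.7 1379
top heatsink 0.77 [309.3, 182.8, 351.8, 238.0] 332.8 212.1 1469
side [[-0.996, -0.048, 0.075, 0.389], [-0.089, 0.603, -0.793, 0.797], [-0.007, -0.796, -0.605, 0.731], [0.0, 0.0, 0.0, 1.0]] [[475.33180714   0.         274.8395278 ]
 [  0.         475.33180714 202.82838383]
 [  0.           0.           1.        ]] -0.15452213044643576
side clamp 0.86 [239.2, 141.7, 269.7, 187.1] 250.6 166.8 396
side clamp_handle 0.64 [243.7, 140.1, 271.2, 187.8] 250.2 167.1 391
side heatsink 0.74 [256.9, 173.3, 305.2, 203.4] 282.3 188.8 808
side heatsink 0.65 [207.2, 142.2, 240.9, 170.5] 224.1 155.3 572
side heatsink 0.56 [332.4, 179.7, 378.9, 206.1] 357.0 190.0 862
{'time_s': 0.4, 'joints': [88.185, 20.553, 0.675, -0.003, -70.136, -16.506], 'qd': [0.045, -0.099, 0.088, -0.047, 0.007, 0.01], 'joint_torque': [0.001, -58.167, 29.292, 6.993, 0.011, -0.0], 'tcp_pos': [0.212, 0.641, 0.187], 'eef_rot': [179.986, -0.001, -18.323], 'contact_force': [-0.651, -0.41, -0.037], 'moment': [-0.046, 0.025, 0.007], 'gripper_width': 0.088} -0.0188
```

View pics/top0.png

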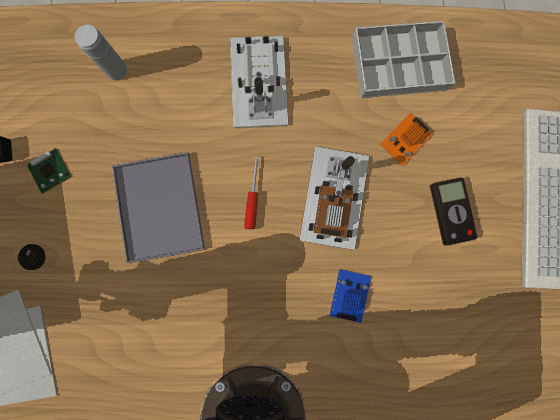

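View pics/side0.png

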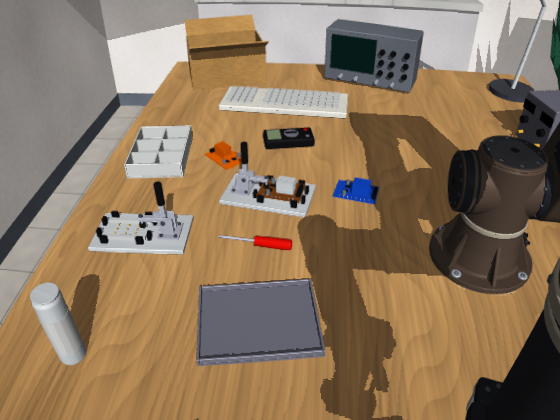

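Top view: the brown board in its fixture is at (335,205), its clamp handle at about (348,162) and the plain tray at (158,208). The orange board (407,138), the blue board (351,296), the empty fixture (260,80) and the compartment box (405,58) are bystanders. I'll confirm in one enlarged crop.

```bash
python3 - <<'E'
from h import *
a=cv2.resize(r.capture("top")[140:255,295:375],None,fx=5,fy=5,interpolation=cv2.INTER_CUBIC)
b=cv2.resize(r.capture("side")[130:220,215:325],None,fx=3.6,fy=3.6,interpolation=cv2.INTER_CUBIC)
c=np.zeros((575,796,3),np.uint8);c[:,:400]=a;c[:b.shape[0],400:400+b.shape[1]]=b[:,:396];cv2.imwrite("pics/crop1.png",c)
E
```

```text
(no output)
```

View pics/crop1.png

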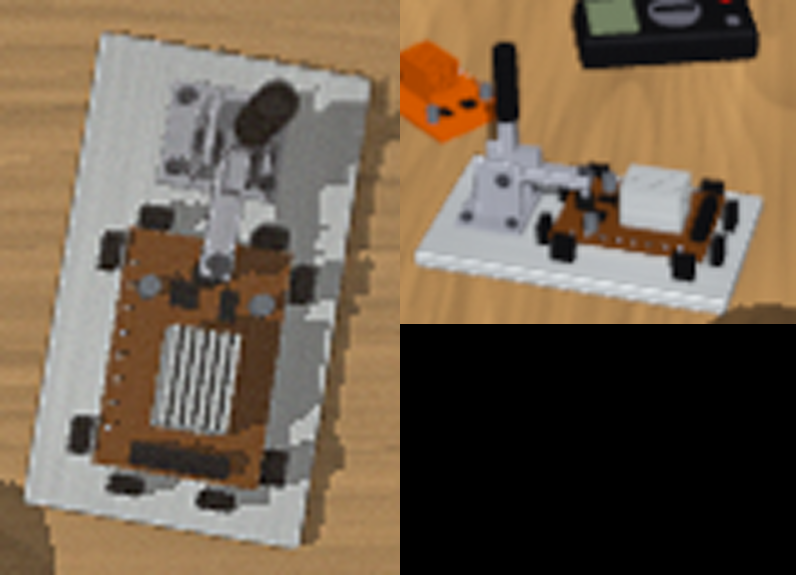

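```bash
python3 - <<'E'
from h import *
def tri(a,b):
    o1,d1=ray("top",a);o2,d2=ray("side",b)
    s=np.linalg.lstsq(np.c_[d1,-d2],o2-o1,rcond=None)[0];p,q=o1+d1*s[0],o2+d2*s[1];return ((p+q)/2).round(4),np.linalg.norm(p-q).round(4)
f=lambda u,v:(295+u/5,140+v/5)
print("end",tri((350.6,160),(244.2,143)),atz("top",(350.6,160),.15),atz("side",(244.2,143),.15))
print("bot",atz("top",(345.4,165.4),.092),atz("side",(244.7,162.8),.092))
print("hs",tri((334.6,215.8),(286,182)))
for z in(.05,.055,.06):
  P=[atz("top",f(*c),z)[:2] for c in((168,325),(242,333),(228,432),(153,425))];P=np.array(P)
  d=(P[0]+P[1]-P[2]-P[3])/2;e=(P[0]+P[3]-P[1]-P[2])/2
  print(z,P.mean(0).round(4),"len",np.hypot(*d).round(4),np.hypot(*e).round(4),"ang",np.degrees(np.arctan2(d[1],d[0])).round(1))
P=np.array([atz("top",f(*c),.02)[:2] for c in((135,228),(292,250),(258,487),(95,462))])
print("board",P.mean(0),[np.hypot(*(P[i]-P[i-1])).round(3) for i in range(4)],[np.degrees(np.arctan2(*(P[a]-P[b])[::-1])).round(1) for a,b in((0,3),(1,2))])
P=np.array([atz("top",f(*c),.01)[:2] for c in((103,35),(370,75),(300,545),(27,500))])
print("fixt",P.round(3).tolist(),[np.degrees(np.arctan2(*(P[a]-P[b])[::-1])).round(1) for a,b in((0,3),(1,2))])
P=np.array([atz("top",c,.018)[:2] for c in((113,167),(189,153),(204,247),(127,262))])
print("tray",P.round(3).tolist(),P.mean(0),[np.hypot(*(P[i]-P[i-1])).round(3) for i in range(4)],[np.degrees(np.arctan2(*(P[a]-P[b])[::-1])).round(1) for a,b in((0,3),(1,2))])
P=np.array([atz("side",c,.018)[:2] for c in((199,283),(316,280),(322,350),(199,355))])
print("tray side",P.round(3).tolist(),P.mean(0))
E
```

```text
end (array([ 0.5595, -0.2019,  0.1478]), np.float64(0.0043)) [ 0.56117415 -0.20145492  0.15      ] [ 0.55661028 -0.19753176  0.15      ]
bot [ 0.5618891  -0.20186078  0.092     ] [ 0.55812027 -0.19899136  0.092     ]
hs (array([ 0.4548, -0.1834,  0.0501]), np.float64(0.0036))
0.05 [ 0.4568 -0.1833] len 0.0449 0.0335 ang -9.3
0.055 [ 0.4564 -0.1825] len 0.0447 0.0333 ang -9.3
0.06 [ 0.4561 -0.1817] len 0.0444 0.0331 ang -9.3
board [ 0.46939649 -0.18718759] [np.float64(0.11), np.float64(0.074), np.float64(0.111), np.float64(0.076)] [np.float64(-10.5), np.float64(-9.3)]
fixt [[0.622, -0.148], [0.604, -0.275], [0.382, -0.236], [0.404, -0.11]] [np.float64(-9.9), np.float64(-9.8)]
tray [[0.574, 0.325], [0.606, 0.148], [0.389, 0.11], [0.355, 0.286]] [0.48123677 0.21714335] [np.float64(0.222), np.float64(0.18), np.float64(0.221), np.float64(0.179)] [np.float64(10.0), np.float64(9.7)]
tray side [[0.608, 0.145], [0.37, 0.117], [0.355, 0.288], [0.572, 0.318]] [0.47621913 0.21696533]
```

Measurements agree: fixture x-axis at −9.8°, heat sink at (0.4555, −0.183), top at z≈0.05, handle at (0.560, −0.2005). That is 0.106 m between them, against 107 mm given. The tray is centred at (0.480, 0.217), yaw +9.8°. I'm moving now with the fingers closed and the tool turned to yaw −9.8°.

>>> {"fn": "servo_tool", "kwargs": {
  "targets": [
    {"dx":2.4,"dy":-2.6,"dz":0.5,"spin":0.05,"grip":0},
    {"dx":4.8,"dy":-5.2,"dz":1,"spin":0.1,"grip":0},
    {"dx":7.1,"dy":-7.8,"dz":1.5,"spin":0.148,"grip":0},
    {"dx":9.5,"dy":-10.4,"dz":2,"spin":0.148,"grip":0},
    {"dx":11.9,"dy":-13,"dz":2,"spin":0.148,"grip":0},
    {"dx":14.3,"dy":-15.6,"dz":2,"spin":0.148,"grip":0},
    {"dx":16.7,"dy":-18.2,"dz":2,"spin":0.148,"grip":0},
    {"dx":19,"dy":-20.8,"dz":2,"spin":0.148,"grip":0},
    {"dx":21.4,"dy":-23.4,"dz":2,"spin":0.148,"grip":0},
    {"dx":23.8,"dy":-26,"dz":2,"spin":0.148,"grip":0}
  ],
  "squeeze": 20
}}

```text
time_s: 1.33
tcp_pos: [0.4511, 0.3794, 0.2078]
eef_rot: [-180.0, -0.0, -9.8]
contact_force: [0.5, 0.5, 0.1]
gripper_width: 0.0267
```

>>> {"fn": "servo_tool", "kwargs": {
  "targets": [
    {"dx":0.5,"dy":-3.6,"grip":0},
    {"dx":1,"dy":-7.2,"grip":0},
    {"dx":1.5,"dy":-10.8,"grip":0},
    {"dx":2,"dy":-14.4,"grip":0},
    {"dx":2.5,"dy":-18,"grip":0},
    {"dx":3,"dy":-21.6,"grip":0},
    {"dx":3.5,"dy":-25.2,"grip":0},
    {"dx":4,"dy":-28.8,"grip":0},
    {"dx":4.5,"dy":-32.4,"grip":0},
    {"dx":5,"dy":-36,"grip":0}
  ]
}}

```text
validation failed for argument at $.ta...
```

>>> {"fn": "servo_tool", "kwargs": {
  "targets": [
    {"dx":0.5,"dy":-3.6,"dz":0,"spin":0,"grip":0},
    {"dx":1,"dy":-7.2,"dz":0,"spin":0,"grip":0},
    {"dx":1.5,"dy":-10.8,"dz":0,"spin":0,"grip":0},
    {"dx":2,"dy":-14.4,"dz":0,"spin":0,"grip":0},
    {"dx":2.5,"dy":-18,"dz":0,"spin":0,"grip":0},
    {"dx":3,"dy":-21.6,"dz":0,"spin":0,"grip":0},
    {"dx":3.5,"dy":-25.2,"dz":0,"spin":0,"grip":0},
    {"dx":4,"dy":-28.8,"dz":0,"spin":0,"grip":0},
    {"dx":4.5,"dy":-32.4,"dz":0,"spin":0,"grip":0},
    {"dx":5,"dy":-36,"dz":0,"spin":0,"grip":0}
  ]
}}

```text
time_s: 2.17
tcp_pos: [0.5001, 0.0191, 0.2079]
eef_rot: [-180.0, -0.0, -9.8]
contact_force: [-0.0, -1.0, 0.2]
gripper_width: 0.0002
```

>>> {"fn": "servo_tool", "kwargs": {
  "targets": [
    {"dx":0.4,"dy":-3.6,"dz":0,"spin":0,"grip":0},
    {"dx":0.8,"dy":-7.2,"dz":0,"spin":0,"grip":0},
    {"dx":1.3,"dy":-10.8,"dz":0,"spin":0,"grip":0},
    {"dx":1.7,"dy":-14.4,"dz":0,"spin":0,"grip":0},
    {"dx":2.1,"dy":-18,"dz":0,"spin":0,"grip":0},
    {"dx":2.5,"dy":-21.4,"dz":0,"spin":0,"grip":0},
    {"dx":2.5,"dy":-21.4,"dz":-2,"spin":0,"grip":0},
    {"dx":2.5,"dy":-21.4,"dz":-4.5,"spin":0,"grip":0},
    {"dx":2.5,"dy":-21.4,"dz":-7,"spin":0,"grip":0},
    {"dx":2.5,"dy":-21.4,"dz":-9,"spin":0,"grip":0}
  ]
}}

```text
time_s: 3.0
tcp_pos: [0.5245, -0.1936, 0.1159]
eef_rot: [-180.0, 0.0, -9.9]
contact_force: [-0.7, -0.1, -0.3]
gripper_width: 0.0
```

```bash
python3 - <<'E'
from h import *
snap("side","s1",(180,60,330,220),4)
E
```

```text
(no output)
```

View pics/s1.png

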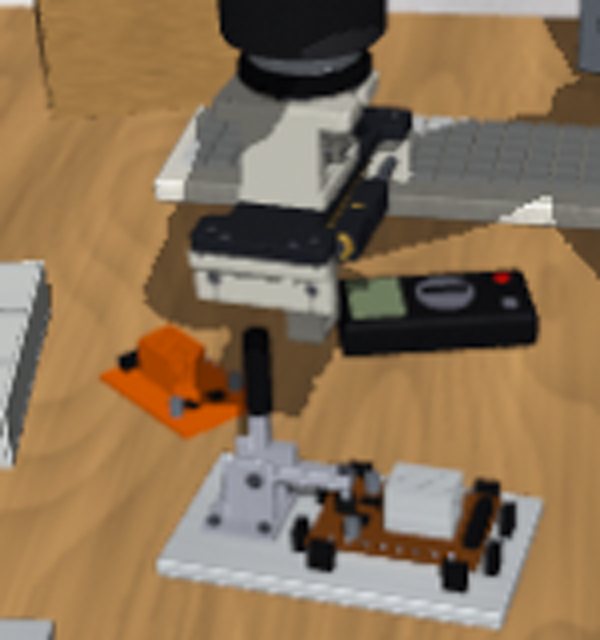

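```bash
python3 - <<'E'
from h import *
s=r.get_state();p=np.array(s["tcp_pos"]);print(p)
for q in(p,[.560,-.2005,.15],[.56,-.2005,.12]):
    print((proj("side",q)-[180,60])*4)
E
```

```text
[ 0.52220349 -0.19290649  0.11207677]
[313.75467284 391.31433822]
[251.98091753 329.35823976]
[254.16767209 371.51897254]
```

```bash
python3 - <<'E'
from h import *
for i in range(4):
    s=r.get_state();print(s["time_s"],np.round(s["tcp_pos"],4),np.round(s["contact_force"],2),s["gripper_width"])
    r.capture("top")
a=cv2.resize(r.capture("top")[90:255,270:400],None,fx=3,fy=3)
b=cv2.resize(r.capture("side")[60:220,190:320],None,fx=3,fy=3)
c=np.zeros((495,780,3),np.uint8);c[:,:390]=a;c[:480,390:]=b;cv2.imwrite("pics/s2.png",c)
p=np.array(r.get_state()["tcp_pos"]);print((proj("top",p)-[270,90])*3,(proj("side",p)-[190,60])*3+[390,0])
E
```

```text
3.05 [ 0.5222 -0.1929  0.1121] [-2.37  0.7  -4.97] 0.0004625122273438376
3.1 [ 0.5226 -0.193   0.1142] [-1.34  0.21  0.41] 0.00038172431639521207
3.15 [ 0.5242 -0.1934  0.1166] [-0.84  0.01  0.14] 0.0004703932697793199
3.2 [ 0.5255 -0.1935  0.1181] [ 1.54 -0.31  0.13] 0.0004168145050320275
[222.34911558 269.00956977] [590.01129953 285.57757716]
```

View pics/s2.png

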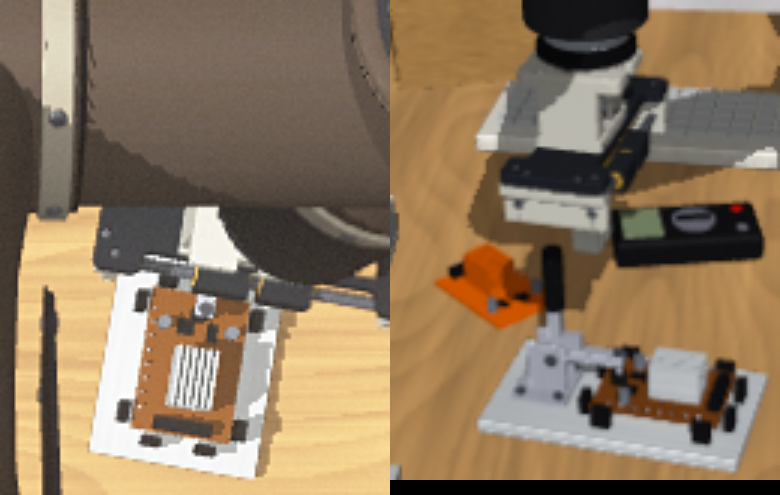

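```bash
python3 - <<'E'
from h import *
s=r.get_state();p=np.array(s["tcp_pos"]);a=np.radians(-9.8);X=np.array([np.cos(a),np.sin(a),0]);Y=np.array([-np.sin(a),np.cos(a),0])
for n,q in(("tipY+21",p+Y*.021),("tipY-21",p-Y*.021),("body front x+",p+X*.039+Y*.0965+[0,0,.066]),("body front x-",p-X*.039+Y*.0965+[0,0,.066]),("b2 x+",p+X*.0965+Y*.039+[0,0,.066]),("b2 x-",p-X*.0965+Y*.039+[0,0,.066])):
    print(n,(proj("side",q)-[190,60])*3+[390,0])
im=r.capture("side");print(im[135:165:2,250:266:3].tolist())
E
```

```text
tipY+21 [582.55274216 298.79109706]
tipY-21 [597.2647451  272.73555402]
body front x+ [500.28723478 269.09613188]
body front x- [600.64208027 282.33002859]
b2 x+ [456.03753806 223.67475794]
b2 x- [695.02166359 253.66589365]
[[[145, 157, 161], [167, 177, 179], [166, 176, 178], [176, 186, 188], [132, 139, 141], [8, 7, 7]], [[63, 82, 98], [96, 101, 103], [100, 107, 108], [107, 114, 115], [97, 104, 105], [11, 9, 9]], [[57, 78, 95], [98, 103, 104], [97, 102, 103], [90, 95, 96], [78, 90, 99], [9, 8, 8]], [[57, 79, 98], [99, 105, 107], [98, 104, 105], [93, 99, 100], [42, 64, 86], [14, 12, 12]], [[48, 74, 96], [85, 93, 97], [95, 101, 102], [92, 100, 103], [45, 73, 98], [12, 10, 10]], [[44, 72, 97], [45, 73, 98], [44, 70, 94], [46, 71, 92], [45, 72, 97], [17, 20, 24]], [[44, 73, 97], [44, 72, 96], [44, 72, 97], [43, 71, 95], [60, 98, 131], [40, 63, 84]], [[45, 72, 97], [44, 72, 96], [44, 72, 97], [44, 72, 96], [78, 126, 167], [68, 112, 147]], [[44, 72, 96], [43, 72, 97], [42, 70, 94], [44, 71, 94], [81, 132, 175], [78, 127, 167]], [[44, 71, 96], [44, 72, 97], [43, 69, 92], [68, 111, 147], [81, 133, 174], [77, 126, 165]], [[44, 71, 95], [44, 72, 96], [43, 68, 92], [83, 133, 175], [80, 130, 172], [77, 126, 165]], [[44, 72, 97], [44, 72, 96], [42, 68, 91], [83, 134, 175], [77, 126, 166], [76, 125, 164]], [[45, 73, 98], [43, 69, 92], [66, 108, 144], [81, 132, 175], [75, 124, 164], [75, 123, 163]], [[45, 72, 98], [42, 69, 91], [78, 127, 167], [81, 130, 172], [77, 124, 163], [76, 122, 162]], [[68, 112, 149], [53, 86, 116], [80, 130, 171], [77, 125, 164], [78, 124, 164], [76, 123, 162]]]
```

```bash
python3 - <<'E'
from h import *
s=r.get_state();p=np.array(s["tcp_pos"]);print(p,s["eef_rot"],s["joints"]);a=np.radians(-9.8);X=np.array([np.cos(a),np.sin(a),0]);Y=np.array([-np.sin(a),np.cos(a),0])
for z in(.066,.09,.11,.135):
  for sx in(-1,1):
    for sy in(-1,1):
      q=p+X*.039*sx+Y*.0965*sy+[0,0,z];print(z,sx,sy,"top",((proj("top",q)-[270,80])*4).round(0),"side",((proj("side",q)-[180,60])*4).round(0))
a=cv2.resize(r.capture("top")[80:230,270:410],None,fx=4,fy=4,interpolation=cv2.INTER_CUBIC);cv2.imwrite("pics/t3.png",a)
E
```

```text
[ 0.52627703 -0.19320863  0.11907927] [-1.79987621e+02 -1.52415615e-01 -9.82022212e+00] [-1.42657565e-01  1.29241880e+01 -1.95602363e+01  1.59350453e-02
 -5.73632491e+01  8.03138758e+01]
0.066 -1 -1 top [508. 491.] side [407. 222.]
0.066 -1 1 top [109. 422.] side [321. 377.]
0.066 1 -1 top [530. 332.] side [289. 209.]
0.066 1 1 top [135. 263.] side [187. 359.]
0.09 -1 -1 top [524. 485.] side [407. 187.]
0.09 -1 1 top [112. 415.] side [320. 339.]
0.09 1 -1 top [546. 321.] side [288. 174.]
0.09 1 1 top [139. 250.] side [185. 322.]
0.11 -1 -1 top [538. 480.] side [407. 158.]
0.11 -1 1 top [115. 408.] side [319. 307.]
0.11 1 -1 top [561. 312.] side [287. 145.]
0.11 1 1 top [143. 239.] side [182. 290.]
0.135 -1 -1 top [558. 474.] side [407. 121.]
0.135 -1 1 top [119. 398.] side [318. 265.]
0.135 1 -1 top [581. 300.] side [285. 108.]
0.135 1 1 top [148. 224.] side [179. 249.]
```

View pics/t3.png

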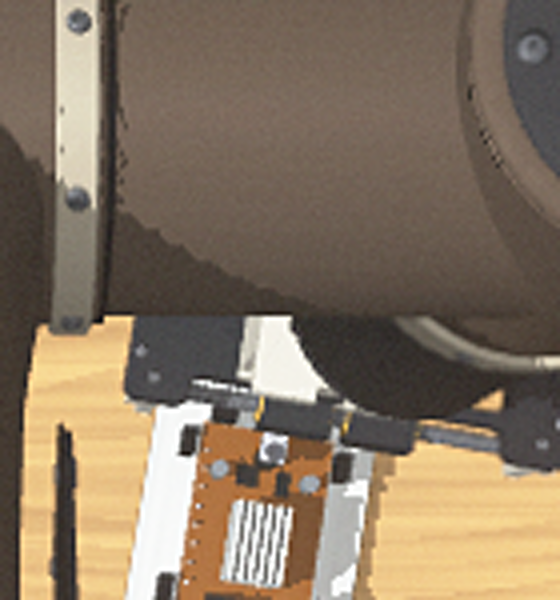

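The top view matches the reported tool x and y. In the side view, though, the whole gripper sits about 12–15 px higher than its reported z implies, so the real tip may be some 35 mm higher. I'll lower 2 cm, which is safe either way, and check again.

>>> {"fn": "servo_tool", "kwargs": {
  "targets": [
    {"dx":0,"dy":0,"dz":-0.5,"spin":0,"grip":0},
    {"dx":0,"dy":0,"dz":-1,"spin":0,"grip":0},
    {"dx":0,"dy":0,"dz":-1.5,"spin":0,"grip":0},
    {"dx":0,"dy":0,"dz":-2,"spin":0,"grip":0},
    {"dx":0,"dy":0,"dz":-2,"spin":0,"grip":0},
    {"dx":0,"dy":0,"dz":-2,"spin":0,"grip":0},
    {"dx":0,"dy":0,"dz":-2,"spin":0,"grip":0},
    {"dx":0,"dy":0,"dz":-2,"spin":0,"grip":0},
    {"dx":0,"dy":0,"dz":-2,"spin":0,"grip":0},
    {"dx":0,"dy":0,"dz":-2,"spin":0,"grip":0}
  ]
}}

```text
time_s: 4.28
tcp_pos: [0.5253, -0.1933, 0.0977]
eef_rot: [-180.0, -0.0, -9.8]
contact_force: [0.2, -1.1, 0.5]
gripper_width: 0.0001
```

```bash
python3 - <<'E'
from h import *
s=r.get_state();p=np.array(s["tcp_pos"]);print(p,s["contact_force"])
a=np.radians(-9.8);X=np.array([np.cos(a),np.sin(a),0]);Y=np.array([-np.sin(a),np.cos(a),0])
im=cv2.resize(r.capture("side")[90:200,200:320],None,fx=5,fy=5,interpolation=cv2.INTER_CUBIC)
def box(o,hx,hy,z0,z1,col):
    c=[p+o+X*sx*hx+Y*sy*hy+[0,0,z] for z in(z0,z1) for sx,sy in((-1,-1),(1,-1),(1,1),(-1,1))]
    c=[tuple(int(v) for v in (proj("side",q)-[200,90])*5) for q in c]
    for i in range(4):
        for A,B in((i,(i+1)%4),(4+i,4+(i+1)%4),(i,4+i)): cv2.line(im,c[A],c[B],col,1)
box(0,.0095,.021,0,.066,(0,0,255));box(np.array([0,0,.037]),.0095,.021,0,.066,(0,255,0))
cv2.imwrite("pics/s4.png",im)
E
```

```text
[ 0.52534574 -0.19328027  0.09765535] [ 0.19709415 -1.09431116  0.52282871]
```

View pics/s4.png

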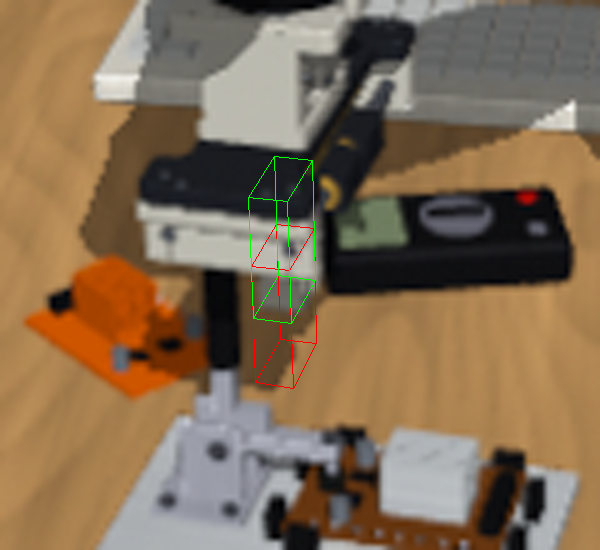

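The finger tip shows about 40 mm above its reported height, at a real z of about 0.137, which is still below the handle's end at 0.150. Pushing now works under either reading, so I'll push gently and watch the force.

>>> {"fn": "servo_tool", "kwargs": {
  "targets": [
    {"dx":0.5,"dy":-0.1,"dz":0,"spin":0,"grip":0},
    {"dx":1,"dy":-0.2,"dz":0,"spin":0,"grip":0},
    {"dx":1.5,"dy":-0.3,"dz":0,"spin":0,"grip":0},
    {"dx":2,"dy":-0.35,"dz":0,"spin":0,"grip":0},
    {"dx":2.4,"dy":-0.4,"dz":0,"spin":0,"grip":0},
    {"dx":2.8,"dy":-0.5,"dz":0,"spin":0,"grip":0},
    {"dx":3.2,"dy":-0.55,"dz":0,"spin":0,"grip":0},
    {"dx":3.6,"dy":-0.6,"dz":0,"spin":0,"grip":0},
    {"dx":4,"dy":-0.7,"dz":0,"spin":0,"grip":0},
    {"dx":4,"dy":-0.7,"dz":0,"spin":0,"grip":0}
  ]
}}

```text
time_s: 5.17
tcp_pos: [0.566, -0.2003, 0.0973]
eef_rot: [180.0, -0.0, -9.8]
contact_force: [0.3, -0.5, 0.9]
gripper_width: 0.0005
```

```bash
python3 - <<'E'
from h import *
s=r.get_state();p=np.array(s["tcp_pos"]);print(p,s["contact_force"])
snap("side","s5",(190,100,310,205),5)
E
```

```text
[ 0.56603089 -0.20033952  0.09729146] [ 0.26043121 -0.47765352  0.94158696]
```

View pics/s5.png

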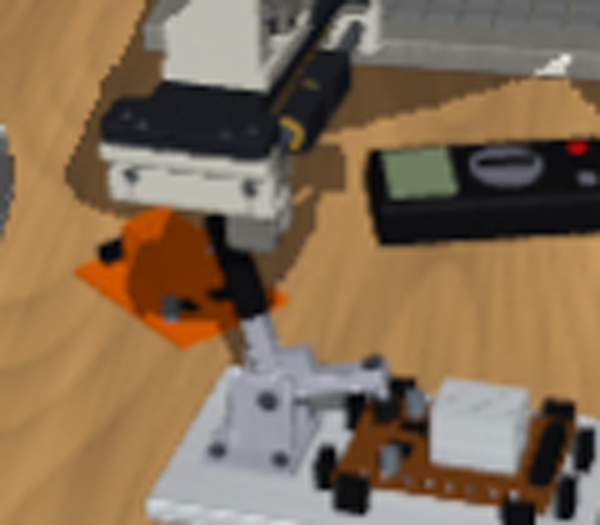

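The handle is tilted about 0.35 rad with low force. I'll carry on, pushing and descending along the arc.

>>> {"fn": "servo_tool", "kwargs": {
  "targets": [
    {"dx":0.5,"dy":-0.1,"dz":-0.2,"spin":0,"grip":0},
    {"dx":1,"dy":-0.2,"dz":-0.5,"spin":0,"grip":0},
    {"dx":1.5,"dy":-0.3,"dz":-0.8,"spin":0,"grip":0},
    {"dx":2,"dy":-0.35,"dz":-1.1,"spin":0,"grip":0},
    {"dx":2.5,"dy":-0.4,"dz":-1.5,"spin":0,"grip":0},
    {"dx":3,"dy":-0.5,"dz":-2,"spin":0,"grip":0},
    {"dx":3.5,"dy":-0.6,"dz":-2.5,"spin":0,"grip":0},
    {"dx":4,"dy":-0.7,"dz":-3,"spin":0,"grip":0},
    {"dx":4.5,"dy":-0.8,"dz":-3.5,"spin":0,"grip":0},
    {"dx":5,"dy":-0.9,"dz":-3.8,"spin":0,"grip":0}
  ]
}}

```text
time_s: 6.05
tcp_pos: [0.6153, -0.2093, 0.0583]
eef_rot: [180.0, 0.1, -9.9]
contact_force: [-0.4, 0.6, -0.6]
gripper_width: 0.0006
```

```bash
python3 - <<'E'
from h import *
s=r.get_state();p=np.array(s["tcp_pos"]);print(p,s["contact_force"])
snap("side","s6",(180,90,310,205),5)
E
```

```text
[ 0.61530119 -0.2092948   0.05831377] [-0.36318597  0.62666429 -0.59679462]
```

View pics/s6.png

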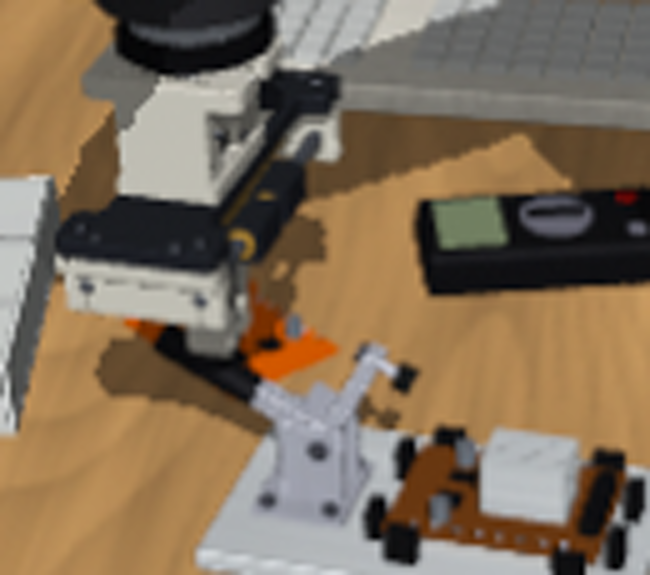

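Clamp arm is raised about 1 rad and the handle is well past 0.8. I'll solve for the height offset from the three pictures, then lift off.

```bash
python3 - <<'E'
from h import *
Y=np.array([.17,.985,0])
for p,row in (([.5253,-.1933,.0977],90+308/5),([.566,-.2003,.0973],100+249/5),([.6153,-.2093,.0583],90+357/5)):
  for y in(0,.021):
    q=np.array(p)+Y*y
    zs=np.arange(0,.09,.001);e=[abs(proj("side",q+[0,0,z])[1]-row) for z in zs];print(y,zs[np.argmin(e)])
E
```

```text
0 0.032
0.021 0.044
0 0.031
0.021 0.044
0 0.029
0.021 0.042
```

>>> {"fn": "servo_tool", "kwargs": {
  "targets": [
    {"dx":0,"dy":0,"dz":2,"spin":0,"grip":0},
    {"dx":0,"dy":0,"dz":5,"spin":0,"grip":0},
    {"dx":0,"dy":0,"dz":8,"spin":0,"grip":0},
    {"dx":0,"dy":0,"dz":11,"spin":0,"grip":0},
    {"dx":0,"dy":0,"dz":14,"spin":0,"grip":0},
    {"dx":-3,"dy":0.5,"dz":14,"spin":0,"grip":30},
    {"dx":-6,"dy":1,"dz":14,"spin":0,"grip":60},
    {"dx":-9,"dy":1.5,"dz":14,"spin":0,"grip":90},
    {"dx":-12.5,"dy":2.1,"dz":14,"spin":0,"grip":90},
    {"dx":-16,"dy":2.7,"dz":14,"spin":0,"grip":90}
  ]
}}

```text
time_s: 6.93
tcp_pos: [0.4538, -0.1821, 0.1992]
eef_rot: [180.0, 0.0, -9.9]
contact_force: [0.2, 0.9, 1.1]
gripper_width: 0.0285
```

>>> {"fn": "servo_tool", "kwargs": {
  "targets": [
    {"dx":0.1,"dy":-0.1,"dz":0,"spin":0,"grip":60},
    {"dx":0.1,"dy":-0.1,"dz":0,"spin":0,"grip":60},
    {"dx":0.1,"dy":-0.1,"dz":-2,"spin":0,"grip":60},
    {"dx":0.1,"dy":-0.1,"dz":-4.5,"spin":0,"grip":60},
    {"dx":0.1,"dy":-0.1,"dz":-7,"spin":0,"grip":60},
    {"dx":0.1,"dy":-0.1,"dz":-9.5,"spin":0,"grip":60},
    {"dx":0.1,"dy":-0.1,"dz":-11,"spin":0,"grip":60},
    {"dx":0.1,"dy":-0.1,"dz":-12.5,"spin":0,"grip":60},
    {"dx":0.1,"dy":-0.1,"dz":-12.5,"spin":0,"grip":60},
    {"dx":0.1,"dy":-0.1,"dz":-12.5,"spin":0,"grip":60}
  ]
}}

```text
time_s: 7.77
tcp_pos: [0.4564, -0.1834, 0.074]
eef_rot: [180.0, 0.1, -9.8]
contact_force: [0.4, 0.4, 1.6]
gripper_width: 0.0522
```

```bash
python3 - <<'E'
from h import *
s=r.get_state();p=np.array(s["tcp_pos"]);print(p,s["contact_force"],s["gripper_width"])
snap("side","s7",(190,90,330,205),5)
a=np.radians(-9.8);X=np.array([np.cos(a),np.sin(a),0]);Y=np.array([-np.sin(a),np.cos(a),0])
for b in(0,.03,.037,.044):
    print(b,[((proj("side",p+Y*y+[0,0,b])-[190,90])*5).round().tolist() for y in(-.0265,.0265,.0475)])
E
```

```text
[ 0.45639771 -0.18339863  0.07396601] [0.42782853 0.4008849  1.56573319] 0.05222111975086089
0 [[486.0, 392.0], [461.0, 449.0], [450.0, 473.0]]
0.03 [[487.0, 341.0], [461.0, 398.0], [450.0, 421.0]]
0.037 [[487.0, 329.0], [461.0, 386.0], [450.0, 409.0]]
0.044 [[487.0, 317.0], [461.0, 373.0], [450.0, 397.0]]
```

View pics/s7.png

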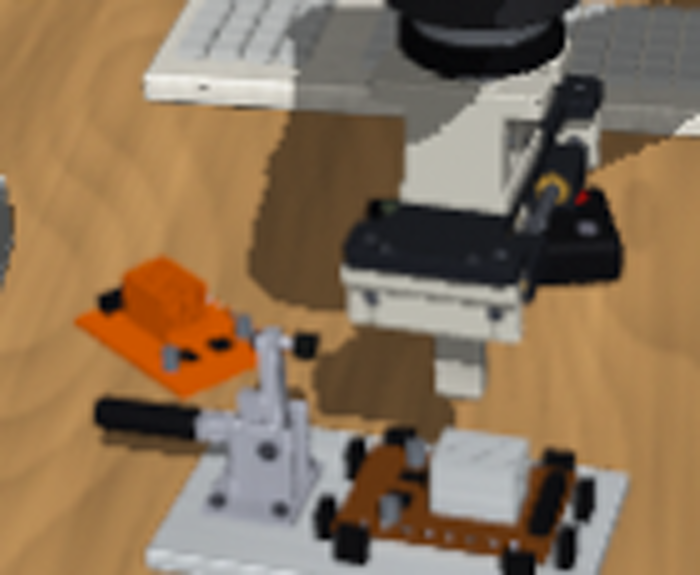

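The clamp is fully open. Descending on the heat sink in steps, watching the force.

>>> {"fn": "servo_tool", "kwargs": {
  "targets": [
    {"dx":-0.1,"dy":0,"dz":-1,"spin":0,"grip":60},
    {"dx":-0.1,"dy":0,"dz":-2,"spin":0,"grip":60},
    {"dx":-0.1,"dy":0,"dz":-3,"spin":0,"grip":60},
    {"dx":-0.1,"dy":0,"dz":-4,"spin":0,"grip":60},
    {"dx":-0.1,"dy":0,"dz":-5,"spin":0,"grip":60},
    {"dx":-0.1,"dy":0,"dz":-5.5,"spin":0,"grip":60},
    {"dx":-0.1,"dy":0,"dz":-6,"spin":0,"grip":60},
    {"dx":-0.1,"dy":0,"dz":-6.4,"spin":0,"grip":60},
    {"dx":-0.1,"dy":0,"dz":-6.4,"spin":0,"grip":60},
    {"dx":-0.1,"dy":0,"dz":-6.4,"spin":0,"grip":60}
  ]
}}

```text
time_s: 8.65
tcp_pos: [0.4555, -0.1833, 0.0108]
eef_rot: [180.0, -0.0, -9.8]
contact_force: [-0.0, 0.0, 0.2]
gripper_width: 0.0526
```

>>> {"fn": "servo_tool", "kwargs": {
  "targets": [
    {"dx":0,"dy":0,"dz":-0.2,"spin":0,"grip":60},
    {"dx":0,"dy":0,"dz":-0.4,"spin":0,"grip":60},
    {"dx":0,"dy":0,"dz":-0.6,"spin":0,"grip":60},
    {"dx":0,"dy":0,"dz":-0.8,"spin":0,"grip":60},
    {"dx":0,"dy":0,"dz":-1,"spin":0,"grip":60},
    {"dx":0,"dy":0,"dz":-1.2,"spin":0,"grip":60},
    {"dx":0,"dy":0,"dz":-1.4,"spin":0,"grip":60},
    {"dx":0,"dy":0,"dz":-1.4,"spin":0,"grip":60},
    {"dx":0,"dy":0,"dz":-1.4,"spin":0,"grip":60},
    {"dx":0,"dy":0,"dz":-1.4,"spin":0,"grip":60}
  ]
}}

```text
time_s: 9.48
tcp_pos: [0.4552, -0.1833, -0.0035]
eef_rot: [180.0, 0.0, -9.8]
contact_force: [-0.4, 0.5, -1.0]
gripper_width: 0.0525
```

```bash
python3 - <<'E'
from h import *
s=r.get_state();p=np.array(s["tcp_pos"]);print(p,s["contact_force"],s["gripper_width"])
a=cv2.resize(r.capture("side")[115:205,215:325],None,fx=7,fy=6,interpolation=cv2.INTER_CUBIC);cv2.imwrite("pics/s8.png",a)
E
```

```text
[ 0.45522357 -0.18326307 -0.00353288] [-0.44782272  0.53076581 -0.96715007] 0.05246025643849184
```

View pics/s8.png

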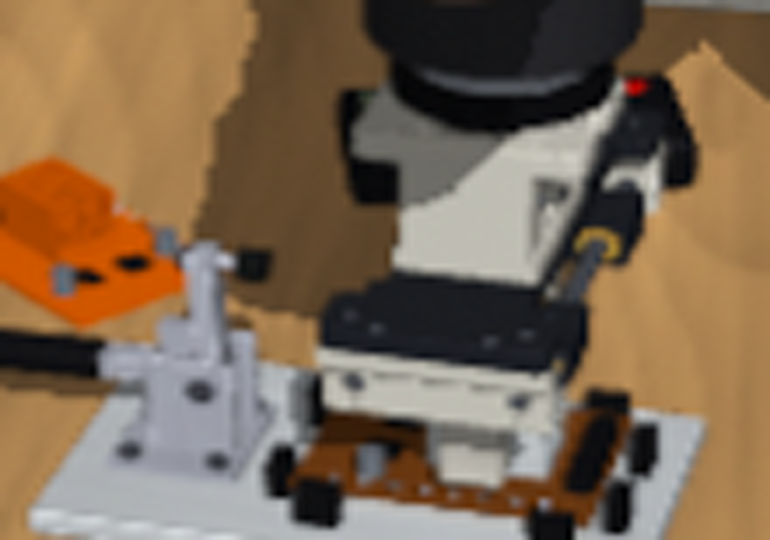

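The fingers straddle the heat sink and nothing is touching. I'll go 5 mm lower and close.

>>> {"fn": "servo_tool", "kwargs": {
  "targets": [
    {"dx":0,"dy":0,"dz":-0.1,"spin":0,"grip":60},
    {"dx":0,"dy":0,"dz":-0.2,"spin":0,"grip":60},
    {"dx":0,"dy":0,"dz":-0.3,"spin":0,"grip":60},
    {"dx":0,"dy":0,"dz":-0.4,"spin":0,"grip":60},
    {"dx":0,"dy":0,"dz":-0.5,"spin":0,"grip":60},
    {"dx":0,"dy":0,"dz":-0.5,"spin":0,"grip":60},
    {"dx":0,"dy":0,"dz":-0.5,"spin":0,"grip":60},
    {"dx":0,"dy":0,"dz":-0.5,"spin":0,"grip":60},
    {"dx":0,"dy":0,"dz":-0.5,"spin":0,"grip":60},
    {"dx":0,"dy":0,"dz":-0.5,"spin":0,"grip":60}
  ]
}}

```text
time_s: 10.37
tcp_pos: [0.4553, -0.1833, -0.0085]
eef_rot: [180.0, -0.0, -9.8]
contact_force: [0.5, 0.3, -0.1]
gripper_width: 0.0526
```

>>> {"fn": "servo_tool", "kwargs": {
  "targets": [
    {"dx":0,"dy":0,"dz":0,"spin":0,"grip":20},
    {"dx":0,"dy":0,"dz":0,"spin":0,"grip":20},
    {"dx":0,"dy":0,"dz":0,"spin":0,"grip":20},
    {"dx":0,"dy":0,"dz":0,"spin":0,"grip":20},
    {"dx":0,"dy":0,"dz":0,"spin":0,"grip":20},
    {"dx":0,"dy":0,"dz":0,"spin":0,"grip":20},
    {"dx":0,"dy":0,"dz":0,"spin":0,"grip":20},
    {"dx":0,"dy":0,"dz":0,"spin":0,"grip":20},
    {"dx":0,"dy":0,"dz":0,"spin":0,"grip":20},
    {"dx":0,"dy":0,"dz":0,"spin":0,"grip":20}
  ],
  "squeeze": 25
}}

```text
time_s: 11.2
tcp_pos: [0.4552, -0.1832, -0.0085]
eef_rot: [-180.0, -0.0, -9.8]
contact_force: [0.8, -0.1, 0.4]
gripper_width: 0.0301
```

>>> {"fn": "servo_tool", "kwargs": {
  "targets": [
    {"dx":0,"dy":0,"dz":0.4,"spin":0,"grip":20},
    {"dx":0,"dy":0,"dz":0.9,"spin":0,"grip":20},
    {"dx":0,"dy":0,"dz":1.5,"spin":0,"grip":20},
    {"dx":0,"dy":0,"dz":2.2,"spin":0,"grip":20},
    {"dx":0,"dy":0,"dz":3,"spin":0,"grip":20},
    {"dx":0,"dy":0,"dz":4.2,"spin":0,"grip":20},
    {"dx":0,"dy":0,"dz":5.6,"spin":0,"grip":20},
    {"dx":0,"dy":0,"dz":7,"spin":0,"grip":20},
    {"dx":0,"dy":0,"dz":8,"spin":0,"grip":20},
    {"dx":0,"dy":0,"dz":8,"spin":0,"grip":20}
  ]
}}

```text
time_s: 12.03
tcp_pos: [0.4569, -0.1834, 0.0741]
eef_rot: [-180.0, -0.3, -9.8]
contact_force: [-0.3, -0.2, -2.7]
gripper_width: 0.0302
```

```bash
python3 - <<'E'
from h import *
s=r.get_state();p=np.array(s["tcp_pos"]);print(p,s["contact_force"],s["moment"],s["gripper_width"])
snap("side","s9",(190,90,330,205),5)
E
```

```text
[ 0.45690574 -0.18341619  0.07410294] [-0.3322274  -0.1620668  -2.71710077] [-0.03436079 -0.1013803   0.01751656] 0.030223188596460514
```

Holding at 30 mm with about 2.7 N of extra weight, which fits the board. Next I carry it to the tray, turning +0.34 rad to line up with it.

>>> {"fn": "servo_tool", "kwargs": {
  "targets": [
    {"dx":0.2,"dy":1,"dz":0,"spin":0,"grip":20},
    {"dx":0.6,"dy":3,"dz":0,"spin":0.04,"grip":20},
    {"dx":1,"dy":5.5,"dz":0,"spin":0.08,"grip":20},
    {"dx":1.5,"dy":8,"dz":0,"spin":0.12,"grip":20},
    {"dx":2,"dy":10.5,"dz":0,"spin":0.16,"grip":20},
    {"dx":2.5,"dy":13,"dz":0,"spin":0.2,"grip":20},
    {"dx":2.8,"dy":15.5,"dz":0,"spin":0.24,"grip":20},
    {"dx":3,"dy":18,"dz":0,"spin":0.28,"grip":20},
    {"dx":3,"dy":20.5,"dz":0,"spin":0.31,"grip":20},
    {"dx":3,"dy":23,"dz":0,"spin":0.34,"grip":20}
  ]
}}

```text
time_s: 12.92
tcp_pos: [0.4843, 0.0482, 0.0704]
eef_rot: [180.0, 0.1, 9.7]
contact_force: [0.8, 0.5, -3.2]
gripper_width: 0.0298
```

>>> {"fn": "servo_tool", "kwargs": {
  "targets": [
    {"dx":-0.2,"dy":2.5,"dz":0,"spin":0,"grip":20},
    {"dx":-0.4,"dy":5,"dz":0,"spin":0,"grip":20},
    {"dx":-0.7,"dy":7.5,"dz":0,"spin":0,"grip":20},
    {"dx":-1,"dy":10,"dz":0,"spin":0,"grip":20},
    {"dx":-1.3,"dy":12.5,"dz":0,"spin":0,"grip":20},
    {"dx":-1.6,"dy":14.5,"dz":0,"spin":0,"grip":20},
    {"dx":-1.8,"dy":16,"dz":0,"spin":0,"grip":20},
    {"dx":-1.8,"dy":16.8,"dz":0,"spin":0,"grip":20},
    {"dx":-1.8,"dy":16.8,"dz":0,"spin":0,"grip":20},
    {"dx":-1.8,"dy":16.8,"dz":0,"spin":0,"grip":20}
  ]
}}

```text
time_s: 13.75
tcp_pos: [0.4666, 0.2147, 0.0707]
eef_rot: [180.0, 0.1, 9.7]
contact_force: [0.3, -1.2, -1.6]
gripper_width: 0.0297
```

```bash
python3 - <<'E'
from h import *
s=r.get_state();p=np.array(s["tcp_pos"]);print(p,s["eef_rot"],s["contact_force"],s["gripper_width"])
im=r.capture("side");hsv=cv2.cvtColor(im,cv2.COLOR_BGR2HSV)
a=cv2.resize(im[170:370,180:340],None,fx=2.9,fy=2.9);b=cv2.imread("pics/s9.png");b=cv2.resize(b,(330,271))
c=np.zeros((580,796,3),np.uint8);c[:,:464]=a;c[:271,464:794]=b;cv2.imwrite("pics/s10.png",c)
E
```

```text
[0.46655959 0.21465569 0.07066433] [1.79950479e+02 8.25412937e-02 9.68240312e+00] [ 0.31885564 -1.1539915  -1.59810003] 0.029723750120255233
```

View pics/s10.png

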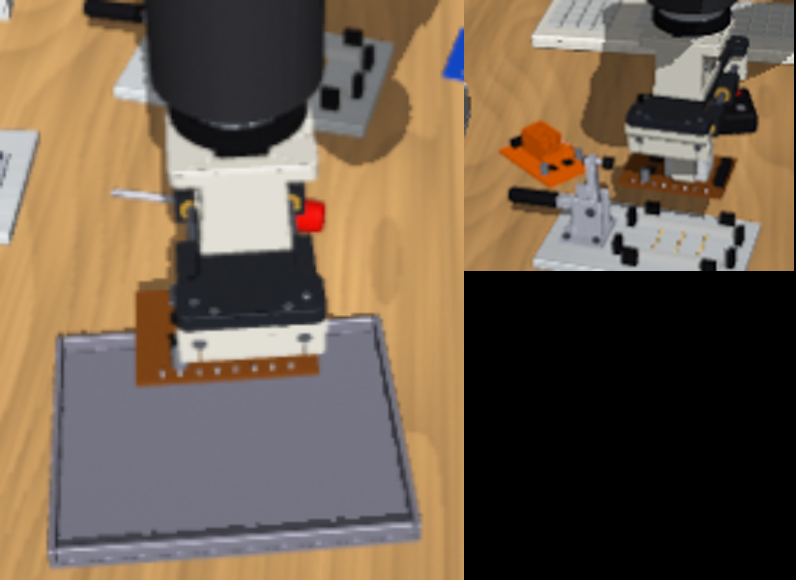

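The board hangs level over the tray, and the fixture behind it is empty with its clamp open. I'll work out the board's height from its near corners before lowering.

```bash
python3 - <<'E'
from h import *
p=np.array(r.get_state()["tcp_pos"]);a=np.radians(9.7);X=np.array([np.cos(a),np.sin(a),0]);Y=np.array([-np.sin(a),np.cos(a),0])
c=np.array([p[0],p[1],0])+X*.012
for sx,px in((1,(180+137/2.9,170+385/2.9)),(-1,(180+318/2.9,170+374/2.9))):
    q=c+X*.055*sx+Y*.038;zs=np.arange(.03,.15,.0005)
    e=[np.linalg.norm(proj("side",q+[0,0,z])-px) for z in zs];print(zs[np.argmin(e)],min(e),proj("side",q+[0,0,zs[np.argmin(e)]]),px)
E
```

```text
0.10050000000000006 1.4385981288697878 [225.81183324 302.91974988] (227.24137931034483, 302.7586206896552)
0.10050000000000006 0.5470501770722559 [289.11046242 298.91497101] (289.65517241379314, 298.9655172413793)
```

>>> {"fn": "servo_tool", "kwargs": {
  "targets": [
    {"dx":0,"dy":0,"dz":-0.7,"spin":0,"grip":20},
    {"dx":0,"dy":0,"dz":-1.5,"spin":0,"grip":20},
    {"dx":0,"dy":0,"dz":-2.3,"spin":0,"grip":20},
    {"dx":0,"dy":0,"dz":-3.1,"spin":0,"grip":20},
    {"dx":0,"dy":0,"dz":-3.9,"spin":0,"grip":20},
    {"dx":0,"dy":0,"dz":-4.7,"spin":0,"grip":20},
    {"dx":0,"dy":0,"dz":-5.5,"spin":0,"grip":20},
    {"dx":0,"dy":0,"dz":-6,"spin":0,"grip":20},
    {"dx":0,"dy":0,"dz":-6,"spin":0,"grip":20},
    {"dx":0,"dy":0,"dz":-6,"spin":0,"grip":20}
  ]
}}

```text
time_s: 14.63
tcp_pos: [0.4671, 0.2147, 0.0112]
eef_rot: [180.0, 0.0, 9.6]
contact_force: [0.7, 0.1, -2.1]
gripper_width: 0.0301
```

>>> {"fn": "servo_tool", "kwargs": {
  "targets": [
    {"dx":0,"dy":0,"dz":-0.5,"spin":0,"grip":20},
    {"dx":0,"dy":0,"dz":-1,"spin":0,"grip":20},
    {"dx":0,"dy":0,"dz":-1.4,"spin":0,"grip":20},
    {"dx":0,"dy":0,"dz":-1.7,"spin":0,"grip":20},
    {"dx":0,"dy":0,"dz":-2,"spin":0,"grip":20},
    {"dx":0,"dy":0,"dz":-2.2,"spin":0,"grip":20},
    {"dx":0,"dy":0,"dz":-2.4,"spin":0,"grip":20},
    {"dx":0,"dy":0,"dz":-2.5,"spin":0,"grip":20},
    {"dx":0,"dy":0,"dz":-2.5,"spin":0,"grip":20},
    {"dx":0,"dy":0,"dz":-2.5,"spin":0,"grip":20}
  ]
}}

```text
time_s: 15.47
tcp_pos: [0.4673, 0.2148, -0.0135]
eef_rot: [180.0, -0.0, 9.6]
contact_force: [0.2, -0.3, -3.3]
gripper_width: 0.03
```

>>> {"fn": "servo_tool", "kwargs": {
  "targets": [
    {"dx":0,"dy":0,"dz":-0.05,"spin":0,"grip":20},
    {"dx":0,"dy":0,"dz":-0.1,"spin":0,"grip":20},
    {"dx":0,"dy":0,"dz":-0.15,"spin":0,"grip":20},
    {"dx":0,"dy":0,"dz":-0.2,"spin":0,"grip":20},
    {"dx":0,"dy":0,"dz":-0.25,"spin":0,"grip":20},
    {"dx":0,"dy":0,"dz":-0.3,"spin":0,"grip":20},
    {"dx":0,"dy":0,"dz":-0.3,"spin":0,"grip":20},
    {"dx":0,"dy":0,"dz":-0.3,"spin":0,"grip":20},
    {"dx":0,"dy":0,"dz":-0.3,"spin":0,"grip":20},
    {"dx":0,"dy":0,"dz":-0.3,"spin":0,"grip":20}
  ]
}}

```text
time_s: 16.3
tcp_pos: [0.4672, 0.2148, -0.0165]
eef_rot: [-180.0, -0.0, 9.6]
contact_force: [0.7, -0.2, -2.9]
gripper_width: 0.0296
```

Still free. Lowering in 2 mm steps.

>>> {"fn": "servo_tool", "kwargs": {
  "targets": [
    {"dx":0,"dy":0,"dz":-0.05,"spin":0,"grip":20},
    {"dx":0,"dy":0,"dz":-0.1,"spin":0,"grip":20},
    {"dx":0,"dy":0,"dz":-0.15,"spin":0,"grip":20},
    {"dx":0,"dy":0,"dz":-0.2,"spin":0,"grip":20},
    {"dx":0,"dy":0,"dz":-0.2,"spin":0,"grip":20},
    {"dx":0,"dy":0,"dz":-0.2,"spin":0,"grip":20},
    {"dx":0,"dy":0,"dz":-0.2,"spin":0,"grip":20},
    {"dx":0,"dy":0,"dz":-0.2,"spin":0,"grip":20},
    {"dx":0,"dy":0,"dz":-0.2,"spin":0,"grip":20},
    {"dx":0,"dy":0,"dz":-0.2,"spin":0,"grip":20}
  ]
}}

```text
time_s: 17.13
tcp_pos: [0.4672, 0.2148, -0.0185]
eef_rot: [-180.0, 0.0, 9.6]
contact_force: [-0.1, -0.0, -2.9]
gripper_width: 0.0298
```

>>> {"fn": "servo_tool", "kwargs": {
  "targets": [
    {"dx":0,"dy":0,"dz":-0.05,"spin":0,"grip":20},
    {"dx":0,"dy":0,"dz":-0.1,"spin":0,"grip":20},
    {"dx":0,"dy":0,"dz":-0.15,"spin":0,"grip":20},
    {"dx":0,"dy":0,"dz":-0.2,"spin":0,"grip":20},
    {"dx":0,"dy":0,"dz":-0.2,"spin":0,"grip":20},
    {"dx":0,"dy":0,"dz":-0.2,"spin":0,"grip":20},
    {"dx":0,"dy":0,"dz":-0.2,"spin":0,"grip":20},
    {"dx":0,"dy":0,"dz":-0.2,"spin":0,"grip":20},
    {"dx":0,"dy":0,"dz":-0.2,"spin":0,"grip":20},
    {"dx":0,"dy":0,"dz":-0.2,"spin":0,"grip":20}
  ]
}}

```text
time_s: 17.97
tcp_pos: [0.4673, 0.2148, -0.0205]
eef_rot: [-180.0, -0.0, 9.6]
contact_force: [-0.7, 0.5, -1.3]
gripper_width: 0.03
```

>>> {"fn": "servo_tool", "kwargs": {
  "targets": [
    {"dx":0,"dy":0,"dz":-0.05,"spin":0,"grip":20},
    {"dx":0,"dy":0,"dz":-0.1,"spin":0,"grip":20},
    {"dx":0,"dy":0,"dz":-0.1,"spin":0,"grip":20},
    {"dx":0,"dy":0,"dz":-0.1,"spin":0,"grip":20},
    {"dx":0,"dy":0,"dz":-0.1,"spin":0,"grip":20},
    {"dx":0,"dy":0,"dz":-0.1,"spin":0,"grip":20},
    {"dx":0,"dy":0,"dz":-0.1,"spin":0,"grip":20},
    {"dx":0,"dy":0,"dz":-0.1,"spin":0,"grip":20},
    {"dx":0,"dy":0,"dz":-0.1,"spin":0,"grip":20},
    {"dx":0,"dy":0,"dz":-0.1,"spin":0,"grip":20}
  ]
}}

```text
time_s: 18.8
tcp_pos: [0.4672, 0.2147, -0.0215]
eef_rot: [-180.0, -0.0, 9.6]
contact_force: [-1.0, -0.2, -2.1]
gripper_width: 0.0296
```

```bash
python3 - <<'E'
from h import *
f=[]
for i in range(8):
    r.capture("side");s=r.get_state();f.append(s["contact_force"][2])
print(np.mean(f),np.round(f,1),s["tcp_pos"])
E
```

```text
-2.3527898957376165 [-2.6 -2.4 -3.6 -2.7 -1.7 -1.7 -1.7 -2.4] [ 0.46720617  0.21476185 -0.02154498]
```

Still carrying the weight. I'll continue in 1 mm steps.

>>> {"fn": "servo_tool", "kwargs": {
  "targets": [
    {"dx":0,"dy":0,"dz":-0.05,"spin":0,"grip":20},
    {"dx":0,"dy":0,"dz":-0.1,"spin":0,"grip":20},
    {"dx":0,"dy":0,"dz":-0.15,"spin":0,"grip":20},
    {"dx":0,"dy":0,"dz":-0.15,"spin":0,"grip":20},
    {"dx":0,"dy":0,"dz":-0.15,"spin":0,"grip":20},
    {"dx":0,"dy":0,"dz":-0.15,"spin":0,"grip":20},
    {"dx":0,"dy":0,"dz":-0.15,"spin":0,"grip":20},
    {"dx":0,"dy":0,"dz":-0.15,"spin":0,"grip":20},
    {"dx":0,"dy":0,"dz":-0.15,"spin":0,"grip":20},
    {"dx":0,"dy":0,"dz":-0.15,"spin":0,"grip":20}
  ]
}}

```text
time_s: 20.03
tcp_pos: [0.4672, 0.2147, -0.023]
eef_rot: [-180.0, -0.0, 9.6]
contact_force: [-0.6, -0.1, -2.6]
gripper_width: 0.03
```

>>> {"fn": "servo_tool", "kwargs": {
  "targets": [
    {"dx":0,"dy":0,"dz":-0.05,"spin":0,"grip":20},
    {"dx":0,"dy":0,"dz":-0.1,"spin":0,"grip":20},
    {"dx":0,"dy":0,"dz":-0.1,"spin":0,"grip":20},
    {"dx":0,"dy":0,"dz":-0.1,"spin":0,"grip":20},
    {"dx":0,"dy":0,"dz":-0.1,"spin":0,"grip":20},
    {"dx":0,"dy":0,"dz":-0.1,"spin":0,"grip":20},
    {"dx":0,"dy":0,"dz":-0.1,"spin":0,"grip":20},
    {"dx":0,"dy":0,"dz":-0.1,"spin":0,"grip":20},
    {"dx":0,"dy":0,"dz":-0.1,"spin":0,"grip":20},
    {"dx":0,"dy":0,"dz":-0.1,"spin":0,"grip":20}
  ]
}}

```text
time_s: 20.87
tcp_pos: [0.4672, 0.2148, -0.024]
eef_rot: [-180.0, -0.0, 9.6]
contact_force: [-0.1, -0.2, -2.2]
gripper_width: 0.0298
```

```bash
python3 - <<'E'
from h import *
f=[]
for i in range(8):
    r.capture("side");s=r.get_state();f.append(s["contact_force"][2])
print(np.mean(f),np.round(f,1),s["tcp_pos"])
E
```

```text
-2.1601170879313027 [-2.3 -1.5 -3.  -2.5 -2.3 -2.6 -1.7 -1.4] [ 0.46721775  0.21473573 -0.02404778]
```

>>> {"fn": "servo_tool", "kwargs": {
  "targets": [
    {"dx":0,"dy":0,"dz":-0.03,"spin":0,"grip":20},
    {"dx":0,"dy":0,"dz":-0.06,"spin":0,"grip":20},
    {"dx":0,"dy":0,"dz":-0.09,"spin":0,"grip":20},
    {"dx":0,"dy":0,"dz":-0.12,"spin":0,"grip":20},
    {"dx":0,"dy":0,"dz":-0.15,"spin":0,"grip":20},
    {"dx":0,"dy":0,"dz":-0.15,"spin":0,"grip":20},
    {"dx":0,"dy":0,"dz":-0.15,"spin":0,"grip":20},
    {"dx":0,"dy":0,"dz":-0.15,"spin":0,"grip":20},
    {"dx":0,"dy":0,"dz":-0.15,"spin":0,"grip":20},
    {"dx":0,"dy":0,"dz":-0.15,"spin":0,"grip":20}
  ]
}}

```text
time_s: 22.1
tcp_pos: [0.4672, 0.2147, -0.0255]
eef_rot: [180.0, 0.0, 9.6]
contact_force: [-0.6, 0.1, -0.8]
gripper_width: 0.0295
```

>>> {"fn": "servo_tool", "kwargs": {
  "targets": [
    {"dx":0,"dy":0,"dz":-0.03,"spin":0,"grip":20},
    {"dx":0,"dy":0,"dz":-0.06,"spin":0,"grip":20},
    {"dx":0,"dy":0,"dz":-0.09,"spin":0,"grip":20},
    {"dx":0,"dy":0,"dz":-0.12,"spin":0,"grip":20},
    {"dx":0,"dy":0,"dz":-0.15,"spin":0,"grip":20},
    {"dx":0,"dy":0,"dz":-0.15,"spin":0,"grip":20},
    {"dx":0,"dy":0,"dz":-0.15,"spin":0,"grip":20},
    {"dx":0,"dy":0,"dz":-0.15,"spin":0,"grip":20},
    {"dx":0,"dy":0,"dz":-0.15,"spin":0,"grip":20},
    {"dx":0,"dy":0,"dz":-0.15,"spin":0,"grip":20}
  ]
}}

```text
time_s: 22.93
tcp_pos: [0.4672, 0.2148, -0.0256]
eef_rot: [-180.0, -0.0, 9.7]
contact_force: [-7.3, -1.7, 18.2]
gripper_width: 0.0303
```

Touchdown at a reported z of −0.0255. I'll take the press off by 1.4 mm, then open and lift away.

>>> {"fn": "servo_tool", "kwargs": {
  "targets": [
    {"dx":0,"dy":0,"dz":0.07,"spin":0,"grip":20},
    {"dx":0,"dy":0,"dz":0.14,"spin":0,"grip":20},
    {"dx":0,"dy":0,"dz":0.14,"spin":0,"grip":20},
    {"dx":0,"dy":0,"dz":0.14,"spin":0,"grip":60},
    {"dx":0,"dy":0,"dz":0.14,"spin":0,"grip":60},
    {"dx":0,"dy":0,"dz":0.14,"spin":0,"grip":60},
    {"dx":0,"dy":0,"dz":0.14,"spin":0,"grip":60},
    {"dx":0,"dy":0,"dz":0.14,"spin":0,"grip":60},
    {"dx":0,"dy":0,"dz":0.14,"spin":0,"grip":60},
    {"dx":0,"dy":0,"dz":0.14,"spin":0,"grip":60}
  ]
}}

```text
time_s: 23.77
tcp_pos: [0.4672, 0.2148, -0.0256]
eef_rot: [-180.0, -0.0, 9.6]
contact_force: [0.2, -0.2, 0.6]
gripper_width: 0.0523
```

>>> {"fn": "servo_tool", "kwargs": {
  "targets": [
    {"dx":0,"dy":0,"dz":0.5,"spin":0,"grip":60},
    {"dx":0,"dy":0,"dz":1.5,"spin":0,"grip":60},
    {"dx":0,"dy":0,"dz":3,"spin":0,"grip":60},
    {"dx":0,"dy":0,"dz":5,"spin":0,"grip":60},
    {"dx":0,"dy":0,"dz":8,"spin":0,"grip":60},
    {"dx":0,"dy":0,"dz":11,"spin":0,"grip":60},
    {"dx":0,"dy":0,"dz":14,"spin":0,"grip":60},
    {"dx":0,"dy":0,"dz":17,"spin":0,"grip":60},
    {"dx":0,"dy":0,"dz":20,"spin":0,"grip":60},
    {"dx":0,"dy":0,"dz":20,"spin":0,"grip":60}
  ]
}}

```text
time_s: 24.6
tcp_pos: [0.4702, 0.2166, 0.1819]
eef_rot: [-179.7, -0.6, 9.7]
contact_force: [0.9, 1.3, 0.8]
gripper_width: 0.0525
```

>>> {"fn": "servo_tool", "kwargs": {
  "targets": [
    {"dx":-0.5,"dy":3,"dz":0,"spin":0,"grip":60},
    {"dx":-1,"dy":6,"dz":0,"spin":0,"grip":60},
    {"dx":-2,"dy":9,"dz":0,"spin":0,"grip":60},
    {"dx":-4,"dy":12,"dz":0,"spin":0,"grip":60},
    {"dx":-6,"dy":15,"dz":0,"spin":0,"grip":60},
    {"dx":-8,"dy":18,"dz":0,"spin":0,"grip":60},
    {"dx":-10,"dy":21,"dz":0,"spin":0,"grip":60},
    {"dx":-12,"dy":24,"dz":0,"spin":0,"grip":60},
    {"dx":-14,"dy":27,"dz":0,"spin":0,"grip":60},
    {"dx":-16,"dy":30,"dz":0,"spin":0,"grip":60}
  ]
}}

```text
time_s: 25.43
tcp_pos: [0.3059, 0.516, 0.1754]
eef_rot: [-179.9, -0.0, 9.7]
contact_force: [0.8, 0.1, 0.3]
gripper_width: 0.0527
```

```bash
python3 - <<'E'
from h import *
s=r.get_state();print(s["time_s"],s["tcp_pos"],s["contact_force"],s["gripper_width"])
for cam in("top","side"):
    im=r.capture(cam);hsv=cv2.cvtColor(im,cv2.COLOR_BGR2HSV)
    cv2.imwrite("pics/end_%s.png"%cam,im)
    for n in("heatsink","clamp_handle"):
        for d in r.cut_out(n,cam):
            ys,xs=np.nonzero(d["mask"]);print(cam,n,round(d["p"],2),np.round(d["extent"]),xs.mean().round(),ys.mean().round(),im[d["mask"]].mean(0).round())
            if n=="heatsink":
                R=cv2.minAreaRect(cv2.convexHull(np.c_[xs,ys].astype(np.float32)));P=np.array([atz(cam,c,.009)[:2] for c in cv2.boxPoints(R)]);print("  ",P.mean(0).round(3),[np.hypot(*(P[i]-P[i-1])).round(3) for i in range(4)])
E
```

```text
25.4333 [0.305904   0.51595904 0.175413  ] [0.83453663 0.07385745 0.28361436] 0.05267353428981873
top heatsink 0.92 [140. 181. 178. 234.] 159.0 207.0 [54. 73. 97.]
   [0.481 0.217] [np.float64(0.112), np.float64(0.079), np.float64(0.112), np.float64(0.078)]
top heatsink 0.81 [380. 113. 431. 168.] 407.0 139.0 [ 24.  83. 159.]
   [ 0.645 -0.368] [np.float64(0.076), np.float64(0.114), np.float64(0.077), np.float64(0.114)]
top heatsink 0.69 [332. 271. 374. 324.] 350.0 296.0 [98. 48. 29.]
   [ 0.275 -0.224] [np.float64(0.077), np.float64(0.108), np.float64(0.077), np.float64(0.109)]
top clamp_handle 0.57 [336. 126. 353. 174.] 345.0 153.0 [79. 80. 85.]
side heatsink 0.93 [206. 140. 241. 176.] 224.0 155.0 [ 11.  98. 208.]
   [ 0.645 -0.365] [np.float64(0.131), np.float64(0.105), np.float64(0.142), np.float64(0.094)]
side heatsink 0.7 [231. 300. 286. 336.] 258.0 319.0 [ 87. 111. 142.]
   [0.478 0.217] [np.float64(0.083), np.float64(0.116), np.float64(0.084), np.float64(0.108)]
side heatsink 0.62 [330. 174. 362. 205.] 348.0 190.0 [134.  60.  31.]
   [ 0.295 -0.227] [np.float64(0.104), np.float64(0.082), np.float64(0.105), np.float64(0.076)]
side clamp_handle 0.57 [209. 154. 253. 178.] 232.0 169.0 [116. 114. 117.]
```

```bash
python3 -c "
from plant import r
print(r.get_state()['time_s'],r.get_state()['contact_force']);print(r.close_job())"
```

```text
25.7333 [-0.3435432   0.41892077  0.72880483]
the job is handed in; nothing more can be done
None
```

The job is handed in: the clamp is thrown open and the board is set down in the plain grey tray. It took about 26 s of the 54 s allowed.

**What I did:** I pushed the clamp handle over centre with closed fingers. I then gripped the board by its heat sink (30 mm opening, 25 N), lifted it straight out, turned it to line up with the tray and lowered it in millimetre steps.

**Last checks:**
- **Board:** both cameras put it at the tray centre, about (0.48, 0.217). It measured about 112 x 78 mm from above, as it should lying flat.
- **Clamp:** still open, with the handle level.
- **Look-alikes:** the orange and blue boards are where they were in the top view. The side view put the blue one about 2 cm off, probably because the robot arm partly hid it.
- **Robot:** about 0.3 m clear of the tray and touching nothing.

I judged the final state from measurements rather than by eye, because the 12 viewable pictures were used up.

**What disagreed:** the reported tool height read about 30–45 mm lower than the cameras and contacts showed, while x and y agreed. I therefore set heights by image and by touch. The set-down contact briefly read about 18 N before I eased off and released.

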